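# Drill away, spare vice jaw out

## Robot

A 6-joint arm with a two-finger parallel gripper is mounted at the origin on the work surface. World frame = base frame: x ahead of the robot, y to its left, z up, the work surface at z = 0. Lengths are in m, angles in rad, forces in N, time in s.
With the tool pointing down it reaches from about 0.35 to 0.975 m from the base axis. Payload 17.4 kg.
Tool frame: the origin (TCP) lies at the very end of the fingers, on their centre line; the grasp point (between the pads) lies 19 mm behind it (manip.grip_point_offset is the distance from the TCP to the grasp point, in m); x points along the fingers, y is the direction in which the jaws open and shut, and the axes are right-handed (so a half turn about x gives the same grasp; the last joint's range is limited). The gripper opens to 85 mm and grips with 20 to 120 N. Pads are 22 mm wide; open, the fingers measure 114 mm over their backs; the gripper's body (76 mm by 85 mm) begins 54 mm behind the grasp point. The pads swing forward as they close: fully open they stand 13 mm farther back than shut.
Start: joints at [1.163, 0.116, 1.442, -0, 1.584, -0.038], TCP at [0.244, 0.629, 0.231] pointing down, gripper open.
Joint ranges: [-2.83, 2.83], [-0.83, 2.19], [0.07, 2.5], [-1.14, 4.28], [0.01, 3], [-2.97, 2.97]. Speed limits (rad/s): [1.89, 1.89, 2.22, 3.14, 3.14, 3.14].

## Interface

Orientations are given as a rotation vector (axis times angle).
In Python, from plant import manip, optics gives the robot as it stands.
- The arm moves only by the tool servo_tool, never from a script. Its argument "motion" is a list of rows, each a list of 7 numbers: the shift along the tool's x, y, z in m, then the turn, a rotation vector about the tool's x, y, z in units of 8 degrees (1.0 is 8 degrees), then the opening in per cent of the stroke, from 0 (shut) to 100 (fully open). A call has 1 to 12 rows; each row shifts and turns the pose as measured when the row begins, along the tool's axes as they then stand; what a row does not reach is not made up. A row lasts 1/8 s, in which the tool goes at most 62.5 mm and 10.7 degrees, less where a joint would pass 70% of its speed; a pose out of reach is approached as far as the arm can. A call is refused whole if a number of a shift passes 0.0625 or a number of a turn 1, either way. A call with a gripper value outside its range is refused whole. The fingers move at their own pace and stop on an object; "newtons" is the grip in N (left out, the last holds). Time passes only in rows, so rows that do not move let the fingers close. It gives the time, the measured TCP pose, the force and the opening at its end, in the units of the state.
- manip.read_state(): the state, without advancing time (a new reading comes with each control period).
- optics.grab_frame(name): name is "side" or "top" or "wrist"; returns (picture, depth): 400x640x3 uint8, red, green, blue; 400x640 float32, m along the optical axis (not along the pixel's ray), 0 where there is no reading.
- optics.camera_model(name): a dict with "intrinsics" (3x3 intrinsics, pixels), "origin" and "rotation" of the camera in the world. Camera axes: x right, y up, looking along -z (the intrinsics and any distortion apply to the point x, -y, -z); pixel columns grow to the right and rows downward; lengths in m; the calibration is good to about 2 mm. A picture is of the moment at which its call begins: read the wrist's pose just before it. camera_model takes no time and is no camera call; for the wrist camera it gives the pose at the moment of the call.
- manip.close_job(): hands the job in, once; it reports no verdict.
Trained networks look in the newest picture that a camera, given by its name, has taken for a name from the list of things; names that differ only in an ending like _2 or _b are one class to them, and where a whole thing is asked for, a point or a joint stands for the part that bears it (a point fixed in the world has none). Each returns a list of dicts, best first, with "score" (0 to 1); they miss things now and then, are a little off and sometimes report something else, mostly with a low value. They report only what shows in the picture. A call takes as long as a camera call. They do not tell look-alikes from the thing itself.
- optics.find_in(camera, thing): "centre" ([column, row] in pixels, amid what is visible of it).
The state is a dict: "t": time; "q": joint angles; "dq": joint speeds; "joint_torque": joint torques, N m; "tool_pos": TCP position; "eef_rot": TCP orientation; "contact_force": force on the tool from outside, world axes, zero at the start; "moment": the same for the moment, N m; "opening": opening from 0.0 (shut) to 1.0 (fully open).
Only numpy, scipy, OpenCV 4.12 (cv2) and the standard library are available. Lean on these libraries where they do the work, as an engineer would, in place of code of your own. Each camera call takes 0.05 s, during which the arm holds its last target. There are 200 camera calls.

## Task

Change over from drilling to clamping: take the drill out of the wooden block and stand it, point down, fully home in the open hole of the drill stand, and let go of it. Then swing the green kit box's flap up until it stands open, draw the spare vice jaw out of its slot beneath, and finish while holding it in the gripper: upright as it stood, still, its lower edge at least 10 cm above the box's rim and touching nothing else. Leave the flap standing open, the drill in its hole, and the oil bottle, drill chuck and wooden offcut where they are.

Things in the scene. Friction and masses are not known exactly. Their poses are not given: they have to be found in the camera images.
- drill: Steel twist drill, a round rod 12 mm in diameter and 120 mm long, about 95 g, smooth enough to be gripped anywhere. Origin at the centre of its point end (underside), z axis along the drill towards the shank. The lowest 5 mm taper to a flat tip 5 mm across. It starts standing point down in the wooden block, 90 mm of it showing above the block's top face (its shank end is 135 mm above the bench).
- block: Plain wooden block 70 x 110 mm (its x, y), 45 mm high, fixed to the bench, origin at the centre of its underside. The drill stands in its only real hole, 15 mm wide and 30 mm deep, 25 mm to +y of the centre; the small dark spots are shallow marks.
- stand: Dark steel drill stand 50 x 110 mm (its x, y), 50 mm high, fixed to the bench, origin at the centre of its underside. One open hole at its +y end; two thin short drill shanks stick up at most 16 mm above its top, 41 mm and 71 mm from the open hole towards its -y end. They are fixed.
- stand_hole (a point): Centre of the open hole's mouth, in the stand's top face 50 mm above the bench. Round hole 15 mm wide, 45 mm deep, straight down, with a 2 mm chamfer at the mouth. With the drill fully home its point end is 45 mm below this point.
- kit: Green sheet-steel kit box 150 x 150 mm (its x, y), 78 mm high, walls and floor 5 mm, fixed to the bench, origin at the centre of its underside. Its x axis points from the front wall (robot side) to the hinge side. Inside, the jaw's slot runs along the box's y, 25 mm in front (-x) of the box's centre, between two wooden ribs whose tops are 27 mm above the bench and whose inner faces are 17 mm apart; otherwise the box is empty.
- flap (a joint): Angle of the flap that covers the box: 0 shut, grows as it swings up, stop at 1.75 rad (1.57 is vertical). It starts shut or slightly ajar, up to 0.2. Stiff hinge with about 0.25 N m of friction: it stays at whatever angle it is left, and needs about 3 N at the bar to lift.
- flap_hinge (a point): Middle of the hinge line, on the box's far (+x) rim, 75 mm from the box's centre, 78 mm above the bench. The hinge line runs along the box's y.
- flap_bar (a point): Middle of the round grip bar of the flap, 10 mm thick, 90 mm long, parallel to the hinge. It is the front side of a wire loop that sticks straight out of the flap's free edge, in the flap's plane: the bar lies 42 mm beyond the edge and 192 mm from the hinge line, with free space between bar and edge for a finger. The flap is 150 x 150 mm, 6 mm thick, the bar in the middle of its thickness (3 mm above the hinge line when shut).
- jaw: Spare vice jaw: aluminium plate 12 mm thick (its x), 100 mm long (its y), 65 mm high (its z), about 200 g, with two screw holes. Origin at the centre of its lower long edge face. It stands on edge in the slot on the box's floor, 5 mm above the bench, hidden by the flap; its top edge is then 8 mm below the box's rim. It may stand up to 13 mm off the middle along the slot, which it fits with 2.5 mm of play on each face.
- oil: Bystander: white oil bottle, 60 mm in diameter, 150 mm high, loose, origin at the centre of its underside.
- chuck: Bystander: dark steel drill chuck, 54 mm in diameter, 75 mm high, loose, origin at the centre of its underside.
- offcut: Bystander: plywood offcut 90 x 50 x 30 mm, lying loose, origin at the centre of its underside.
Mind the look-alikes: they are no part of the job. Leave any purple or yellow look-alike of the stand alone.

How it is judged:
By the outcome, as a careful person would: the job done as asked, in the order asked, and still so for the second after the job is handed in, while the arm keeps its last pose, push and grip.
It also fails if it takes over 72 s, if anything falls off the work surface, if the arm or the gripper's body presses on something with over 40 N, if the wrist force passes 120 N, or if a joint passes its speed limit or range.

## Working session

There is one attempt and no reset: what is moved stays moved. The work goes in short steps, Python scripts to look and compute and a tool call to move; the robot and the scene stay as the last step left them, time stands still between calls to the robot, and variables do not carry over. Pictures are saved under pics/ and viewed, about 8 in all and at most 12, crops included, and the job is handed in when it is done.

Besides the shell and the picture viewer there is one more tool, called after "Emit:" as name([rows], argument=value, ...), one row to a line, values as JSON. servo_tool: Moves the arm, as the interface text tells. Its arguments: {"type":"object","properties":{"motion":{"type":"array","items":{"type":"array","items":{"type":"number"}}},"newtons":{"type":"number"}},"required":["motion"]}

```bash
mkdir -p pics; cat > h.py <<'E'
import numpy as np, cv2
from scipy.spatial.transform import Rotation as R
from plant import manip, optics
def grab(n):
    c=optics.camera_model(n); p,d=optics.grab_frame(n); return p,d,c
def cloud(d,c):
    K=np.array(c["intrinsics"]);v,u=np.mgrid[:d.shape[0],:d.shape[1]]
    P=np.stack([(u-K[0,2])/K[0,0]*d,-(v-K[1,2])/K[1,1]*d,-d],-1)
    W=P@np.array(c["rotation"]).T+np.array(c["origin"]); W[d<=0]=np.nan; return W
def save(n,p,s=1): cv2.imwrite(n,cv2.resize(p[:,:,::-1],None,fx=s,fy=s,interpolation=cv2.INTER_CUBIC))
def st():
    s=manip.read_state(); print("t",s["t"],"p",np.round(s["tool_pos"],4),"rv",np.round(s["eef_rot"],3),"F",np.round(s["contact_force"],1),"op",round(s["opening"],3));return s
E
python3 - <<'E'
from h import *
s=st(); print(R.from_rotvec(s["eef_rot"]).as_matrix().round(3))
for n in ["top","side"]:
    p,d,c=grab(n); save(f"pics/{n}0.png",p,1.2); W=cloud(d,c); np.savez(f"{n}0.npz",p=p,W=W)
    print(n,np.round(c["origin"],3),np.round(c["rotation"],3).tolist(), np.round(c["intrinsics"],1).tolist(), [k for k in c])
    for t in ["drill","block","stand","kit","flap_bar","oil","chuck","offcut"]:
        for f in optics.find_in(n,t)[:3]:
            u,v=np.round(f["centre"]).astype(int); print(t,round(f["score"],2),u,v,W[v,u].round(3))
st()
E
```

```text
t 0.0 p [0.2439 0.6292 0.2305] rv [ 0.289  1.552 -0.291] F [-0.2  0.4 -0.2] op 1.0
[[-0.     0.361  0.932]
 [-0.001  0.932 -0.361]
 [-1.    -0.001 -0.   ]]Traceback (most recent call last):
  File "<stdin>", line 4, in <module>
  File "h.py", line 9, in cloud
    W=P@np.array(c["rotation"]).T+np.array(c["origin"]); W[d<=0]=np.nan; return W
      ~~~~~~~~~~~~~~~~~~~~~~~~~~~^~~~~~~~~~~~~~~~~~~~~~
ValueError: operands could not be broadcast together with shapes (400,640) (3,)
```

```bash
sed -i 's/W=P@np.array(c\["rotation"\]).T/W=P@R.from_rotvec(c["rotation"]).as_matrix().T/' h.py
python3 - <<'E'
from h import *
for n in ["top","side"]:
    p,d,c=grab(n); save(f"pics/{n}0.png",p,1.2); W=cloud(d,c); np.savez(f"{n}0.npz",p=p,W=W)
    print(n,{k:np.round(v,3).tolist() for k,v in c.items()})
    for t in ["drill","block","stand","kit","flap_bar","oil","chuck","offcut"]:
        for f in optics.find_in(n,t)[:3]:
            u,v=np.round(f["centre"]).astype(int); print(t,round(f["score"],2),u,v,W[v,u].round(3))
st()
E
```

```text
top {'intrinsics': [[426.925, 0.0, 317.552], [0.0, 426.925, 200.903], [0.0, 0.0, 1.0]], 'origin': [0.32, -0.039, 1.308], 'rotation': [0.134, -0.15, -1.563]}
drill 0.5 390 198 [ 0.561 -0.27   0.046]
drill 0.37 220 227 [0.47  0.237 0.052]
block 0.56 401 200 [ 0.556 -0.304  0.043]
stand 0.9 188 278 [0.322 0.322 0.054]
stand 0.8 221 227 [0.471 0.234 0.051]
stand 0.7 189 181 [0.61  0.337 0.047]
kit 0.71 313 192 [ 0.57  -0.038  0.087]
flap_bar 0.56 312 191 [ 0.572 -0.035  0.093]
oil 0.7 380 139 [ 0.719 -0.231  0.128]
oil 0.31 311 195 [ 0.559 -0.032  0.097]
chuck 0.57 240 152 [0.696 0.183 0.067]
offcut 0.95 452 230 [ 0.466 -0.457  0.031]
side {'intrinsics': [[488.376, 0.0, 322.12], [0.0, 488.376, 198.463], [0.0, 0.0, 1.0]], 'origin': [0.086, -1.057, 1.179], 'rotation': [0.775, -0.155, -0.406]}
drill 0.54 361 239 [ 0.596 -0.191 -0.004]
drill 0.42 344 150 [0.707 0.161 0.057]
block 0.89 370 264 [ 0.554 -0.322  0.046]
stand 0.95 280 159 [0.483 0.221 0.049]
stand 0.86 253 188 [0.347 0.117 0.052]
stand 0.78 229 162 [0.312 0.275 0.055]
kit 0.61 335 201 [ 0.553 -0.089  0.092]
kit 0.44 362 243 [ 0.545 -0.284  0.103]
flap_bar 0.89 333 188 [ 0.571 -0.035  0.093]
oil 0.89 405 220 [ 0.709 -0.25   0.091]
oil 0.4 334 201 [ 0.548 -0.092  0.096]
oil 0.24 329 193 [ 0.55  -0.049  0.092]
chuck 0.53 343 152 [0.704 0.163 0.047]
offcut 0.82 369 318 [ 0.472 -0.472  0.035]
offcut 0.71 345 153 [0.714 0.165 0.037]
t 0.95 p [0.244  0.6294 0.2313] rv [ 0.29   1.551 -0.29 ] F [ 0.6 -0.1 -0.6] op 0.996
```

View pics/top0.png

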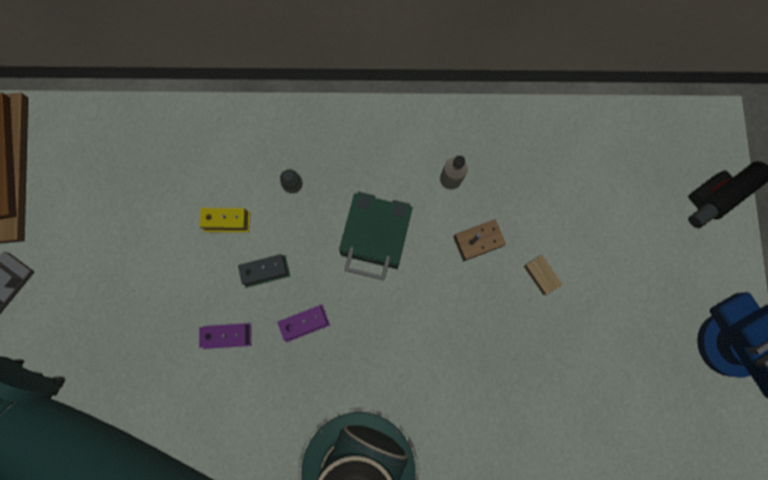

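View pics/side0.png

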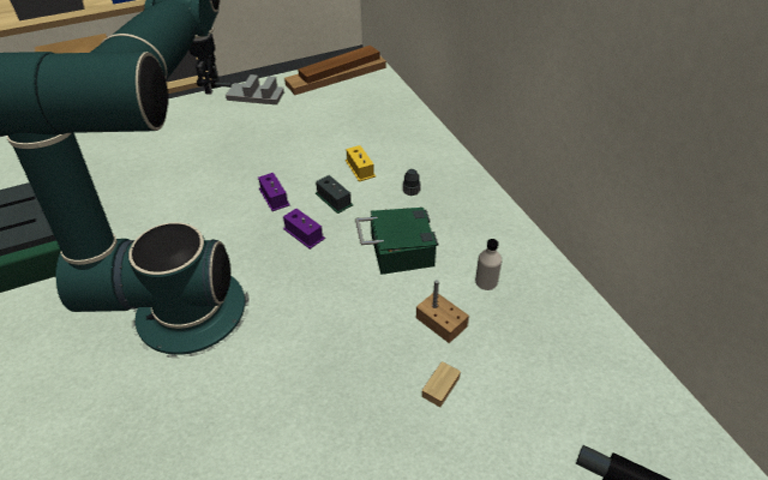

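```bash
python3 - <<'E'
from h import *
def rect(W,c,r,z0,z1,name):
    m=(np.hypot(W[...,0]-c[0],W[...,1]-c[1])<r)&(W[...,2]>z0)&(W[...,2]<z1)
    q=W[m]; (cx,cy),(w,h),a=cv2.minAreaRect((q[:,:2]*1000).astype(np.float32))
    print(name,m.sum(),"c",round(cx,1),round(cy,1),"wh",round(w,1),round(h,1),"ang",round(a,1),"z",np.round(np.percentile(q[:,2],[5,50,95]),4)); return q
for n in ["top","side"]:
    W=np.load(n+"0.npz")["W"]
    rect(W,(.471,.236),.085,.040,.065,n+" stand")
    rect(W,(.556,-.304),.085,.035,.055,n+" block")
    q=rect(W,(.545,-.284),.05,.06,.2,n+" drill"); print(np.median(q,0).round(4), q[q[:,2]>.125].mean(0).round(4))
    q=rect(W,(.58,-.04),.16,.07,.16,n+" flap")
    A=np.c_[q[:,:2],np.ones(len(q))]; s=np.linalg.lstsq(A,q[:,2],rcond=None)[0]; print("plane",s.round(4))
    rect(W,(.709,-.24),.05,.01,.2,n+" oil"); rect(W,(.70,.17),.06,.01,.2,n+" chuck"); rect(W,(.469,-.464),.08,.012,.2,n+" offcut")
E
```

```text
top stand 626 c 481.5 245.3 wh 50.7 111.1 ang 15.0 z [0.0454 0.0498 0.0541]
top block 806 c 560.6 -301.1 wh 70.7 112.1 ang 20.6 z [0.0398 0.0443 0.049 ]
top drill 42 c 550.9 -276.0 wh 10.2 10.8 ang 48.9 z [0.0643 0.1119 0.137 ]
[ 0.5494 -0.2739  0.1119] [ 0.5512 -0.2768  0.1342]
top flap 2866 c 559.3 -33.3 wh 150.2 204.0 ang 76.4 z [0.0817 0.0915 0.1012]
plane [-0.0801  0.0201  0.1377]
top oil 468 c 724.0 -232.0 wh 57.8 49.2 ang 66.2 z [0.0241 0.0999 0.1505]
top chuck 285 c 705.7 170.0 wh 82.8 55.2 ang 60.7 z [0.0176 0.0591 0.0771]
top offcut 541 c 473.2 -461.5 wh 90.4 52.6 ang 33.3 z [0.0198 0.0289 0.0332]
side stand 328 c 479.8 241.9 wh 54.0 120.5 ang 15.5 z [0.0427 0.0496 0.054 ]
side block 763 c 560.1 -304.5 wh 77.1 112.0 ang 21.4 z [0.0381 0.0447 0.0485]
side drill 77 c 549.8 -281.4 wh 13.0 10.4 ang 76.3 z [0.0662 0.1036 0.1342]
[ 0.5488 -0.284   0.1036] [ 0.5498 -0.2822  0.1323]
side flap 1875 c 557.5 -39.0 wh 160.9 203.4 ang 76.7 z [0.0763 0.091  0.1009]
plane [-0.0725  0.0504  0.134 ]
side oil 659 c 720.5 -245.4 wh 46.0 59.7 ang 44.2 z [0.0178 0.087  0.1493]
side chuck 243 c 708.9 170.7 wh 44.4 51.8 ang 64.6 z [0.0148 0.0478 0.0751]
side offcut 645 c 471.6 -465.3 wh 94.5 51.1 ang 32.4 z [0.0171 0.0295 0.0336]
```

Emit:
servo_tool([
  [-0.03, 0, 0, -0.9, 0, 0, 100],
  [-0.03, 0, 0, -0.9, 0, 0, 100],
  [-0.03, 0, 0, -0.85, 0, 0, 100],
  [0, -0.055, 0.025, 0, 0, 0, 100],
  [0, -0.055, 0.025, 0, 0, 0, 100],
  [0, -0.055, 0.025, 0, 0, 0, 100],
  [0, -0.055, 0.025, 0, 0, 0, 100],
  [0, -0.055, 0.025, 0, 0, 0, 100],
  [0, -0.055, 0.025, 0, 0, 0, 100],
  [0, -0.055, 0.025, 0, 0, 0, 100],
  [0, 0, 0, 0, 0, 0, 100],
])

```text
t: 2.33
tool_pos: [0.4279, 0.235, 0.3242]
eef_rot: [-0.012, 1.568, 0.01]
contact_force: [-0.3, 0.4, -0.4]
opening: 0.995
```

```bash
python3 - <<'E'
from h import *
s=st(); p,d,c=grab("wrist"); save("pics/w1.png",p,1.2); W=cloud(d,c); np.savez("w1.npz",p=p,W=W)
print({k:np.round(v,3).tolist() for k,v in c.items()})
m=(np.hypot(W[...,0]-.48,W[...,1]-.245)<.09)&(W[...,2]>.043)&(W[...,2]<.06)
print(m.sum(),cv2.minAreaRect((W[m][:,:2]*1000).astype(np.float32)))
yaw=np.radians(15)
for f in optics.find_in("wrist","stand_hole")[:3]:
    u,v=np.round(f["centre"]).astype(int); print(f["score"],u,v,W[v,u])
# expected pixel of hole for 37mm offset
K=np.array(c["intrinsics"]);M=R.from_rotvec(c["rotation"]).as_matrix()
for o in (30,37,44):
    X=np.array([.4815-o/1e3*np.sin(yaw),.2453+o/1e3*np.cos(yaw),.05]); q=M.T@(X-c["origin"]); print(o,X.round(4),[K[0,2]-K[0,0]*q[0]/q[2],K[1,2]+K[1,1]*q[1]/q[2]])
E
```

```text
t 2.325 p [0.4279 0.235  0.3242] rv [-0.012  1.568  0.01 ] F [-0.3  0.4 -0.4] op 0.995
{'intrinsics': [[317.412, 0.0, 327.633], [0.0, 317.412, 200.258], [0.0, 0.0, 1.0]], 'origin': [0.354, 0.234, 0.466], 'rotation': [-0.232, -0.235, 1.573]}
2747 ((481.6690673828125, 242.5404815673828), (50.88844680786133, 110.01239013671875), 14.607942581176758)
0.97 390 274 [0.5943205  0.32895428 0.05001356]
0.96 334 190 [0.46743303 0.24369984 0.04905047]
0.9 255 96 [0.34731536 0.14246048 0.04869335]
30 [0.4737 0.2743 0.05  ] [np.float64(356.3267038117718), np.float64(194.96298996645027)]
37 [0.4719 0.281  0.05  ] [np.float64(361.3408654545135), np.float64(193.7560313602442)]
44 [0.4701 0.2878 0.05  ] [np.float64(366.36677820356465), np.float64(192.5462441458075)]
```

View pics/w1.png

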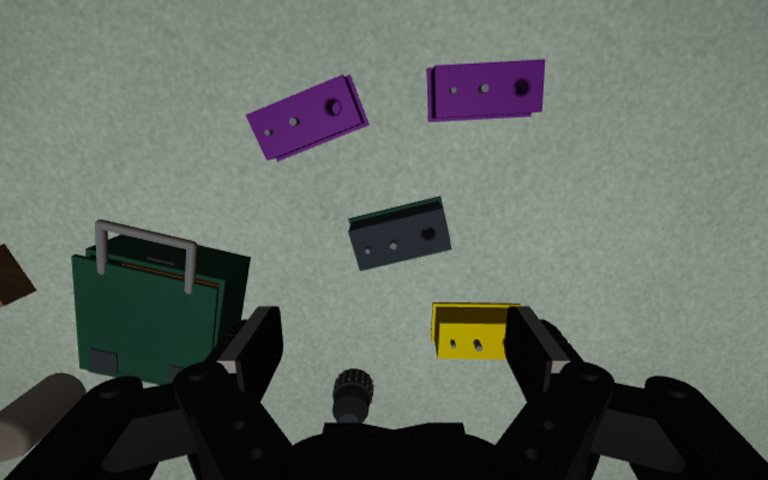

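```bash
python3 - <<'E'
from h import *
z=np.load("w1.npz"); p=z["p"]; W=z["W"]; g=p.sum(2).astype(int)
print(g[186:204,346:370])
s=g[184:206,346:370]; th=(s.min()+np.median(s))/2; m=s<th
n,l,sta,cen=cv2.connectedComponentsWithStats(m.astype(np.uint8)); k=l[11,11]
print(sta.tolist(),(cen+[346,184]).tolist(),k)
c=dict(intrinsics=[[317.412,0,327.633],[0,317.412,200.258],[0,0,1]])
from plant import optics
c=optics.camera_model("wrist");K=np.array(c["intrinsics"]);M=R.from_rotvec(c["rotation"]).as_matrix()
for u,v in (cen+[346,184]):
    r=M@np.array([(u-K[0,2])/K[0,0],-(v-K[1,2])/K[1,1],-1]); t=(.05-c["origin"][2])/r[2]; print((np.array(c["origin"])+t*r).round(4))
E
```

```text
[[138 135 137 137 137 135 136 134 136 137 133 134 134 130 134 130 132 128
  132 133 136 134 133 135]
 [132 138 136 136 131 133 135 130 135 132 130 129 128 131 129 135 133 131
  130 128 130 134 130 133]
 [136 137 131 133 135 134 131 134 126 123 119 118 117 120 131 132 135 127
  134 128 132 127 129 131]
 [131 131 138 132 136 133 131 122 115 119 121 109  83  99 111 122 127 129
  133 130 126 130 130 135]
 [132 134 131 138 131 127 109 103 108 113 100  73  43  25  74  99 124 129
  131 135 136 133 132 130]
 [130 131 129 130 130 113  68  68  69  68  42  37  37  31  31  59 106 126
  133 133 130 132 130 132]
 [130 130 131 127 121  98  47  37  34  32  39  36  38  33  31  29  98 122
  132 136 135 132 134 130]
 [130 128 130 129 108  84  41  35  34  38  39  32  35  36  30  34  85 118
  129 129 131 132 130 131]
 [130 131 135 135 103  70  34  36  34  38  31  40  27  37  40  32  84 109
  131 131 134 132 127 128]
 [133 135 133 129 104  69  42  34  36  38  36  34  37  34  36  33  86 103
  127 128 135 132 132 135]
 [131 133 132 133 106  79  45  37  39  33  37  29  42  33  33  50 100 114
  131 134 135 13
[... 192 characters left out ...]
128 131 131 129 132]
 [132 127 132 132 134 123 107  95  85  69  62  65  68  98 103 109 128 128
  128 134 129 131 133 135]
 [135 132 133 132 133 135 125 116 105 100 100  99 100 105 111 134 127 132
  129 133 132 131 135 132]
 [130 134 133 129 132 129 130 130 121 113 111 119 116 128 130 134 133 133
  130 130 131 130 124 127]
 [130 130 129 130 134 131 130 133 133 134 131 132 134 126 131 126 131 131
  132 132 124 124 132 129]
 [129 130 130 130 132 132 134 128 132 133 129 129 128 132 127 125 125 126
  128 130 128 132 133 134]]
[[0, 0, 24, 22, 441], [5, 6, 11, 10, 87]] [[357.7142857142857, 194.52154195011337], [356.41379310344826, 194.39080459770116]] 1
[0.4717 0.2791 0.05  ]
[0.4715 0.2773 0.05  ]
```

Emit:
servo_tool([
  [0, -0.055, 0, 0, 0, 0, 100],
  [0, -0.055, 0, 0, 0, 0, 100],
  [0, -0.055, 0, 0, 0, 0, 100],
  [0, -0.055, 0, 0, 0, 0, 100],
  [0, -0.055, 0, 0, 0, 0, 100],
  [0, 0, 0, 0, 0, 0, 100],
])

```text
t: 3.18
tool_pos: [0.4322, -0.0372, 0.3236]
eef_rot: [-0.025, 1.569, 0.025]
contact_force: [1.0, 0.2, 0.3]
opening: 0.996
```

```bash
python3 - <<'E'
from h import *
s=st(); p,d,c=grab("wrist"); W=cloud(d,c); np.savez("w2.npz",p=p,W=W)
save("pics/w2.png",p,1.2)
q=W[(np.hypot(W[...,0]-.58,W[...,1]+.04)<.17)&(W[...,2]>.074)&(W[...,2]<.13)]
(cx,cy),wh,a=cv2.minAreaRect((q[:,:2]*1000).astype(np.float32)); print(cx,cy,wh,a,len(q))
A=np.c_[q[:,:2],np.ones(len(q))]; print(np.linalg.lstsq(A,q[:,2],rcond=None)[0])
# in kit frame
y=np.radians(-13.6); X=np.array([np.cos(y),np.sin(y)]); c0=np.array([cx,cy])/1e3
t=(q[:,:2]-c0)@X; 
for a0 in np.arange(-.105,.11,.015):
    k=(t>=a0)&(t<a0+.015); 
    if k.sum(): print(round(a0,3),k.sum(),q[k].mean(0).round(4),np.ptp((q[k][:,:2]-c0)@[-X[1],X[0]]).round(3))
q=W[(np.hypot(W[...,0]-.551,W[...,1]+.277)<.03)&(W[...,2]>.12)&(W[...,2]<.15)]; print("drill",len(q),q.mean(0) if len(q) else 0)
E
```

```text
t 3.175 p [ 0.4322 -0.0372  0.3236] rv [-0.025  1.569  0.025] F [1.  0.2 0.3] op 0.996
558.885986328125 -35.81756591796875 (150.1864776611328, 204.07937622070312) 76.62523651123047 12506
[-0.07246191  0.01758784  0.13338427]
-0.105 707 [ 0.464  -0.0138  0.1024] 0.1
-0.09 189 [ 0.4781 -0.0183  0.1011] 0.1
-0.075 184 [ 0.4929 -0.0211  0.0998] 0.099
-0.06 1511 [ 0.5083 -0.0247  0.0913] 0.15
-0.045 1228 [ 0.5221 -0.0285  0.0963] 0.15
-0.03 1191 [ 0.5366 -0.0321  0.095 ] 0.15
-0.015 1140 [ 0.5514 -0.035   0.0936] 0.15
0.0 1096 [ 0.5659 -0.0387  0.0922] 0.15
0.015 1061 [ 0.5805 -0.0421  0.0909] 0.15
0.03 1021 [ 0.5951 -0.0458  0.0896] 0.15
0.045 984 [ 0.6098 -0.0487  0.0883] 0.15
0.06 957 [ 0.624  -0.0531  0.0875] 0.149
0.075 896 [ 0.6386 -0.0567  0.0861] 0.149
0.09 341 [ 0.6503 -0.0595  0.0833] 0.149
drill 159 [ 0.54996935 -0.27811107  0.13031105]
```

View pics/w2.png

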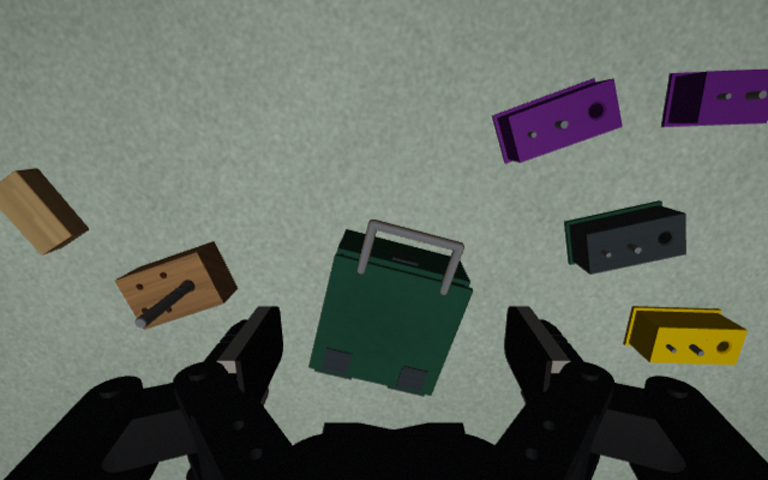

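Emit:
servo_tool([
  [0, -0.05, 0.024, 0.25, 0, 0, 100],
  [0, -0.05, 0.024, 0, 0, 0, 100],
  [0.01, -0.05, 0.024, 0, 0, 0, 100],
  [0.02, -0.05, 0.024, 0, 0, 0, 100],
  [0.03, -0.04, 0.024, 0, 0, 0, 100],
  [0.03, 0, 0, 0, 0, 0, 100],
  [0, 0, 0, 0, 0, 0, 100],
])

```text
t: 4.1
tool_pos: [0.5663, -0.2654, 0.2313]
eef_rot: [-0.011, 1.567, 0.018]
contact_force: [-0.5, 0.4, 0.2]
opening: 1.003
```

```bash
python3 - <<'E'
from h import *
s=st(); p,d,c=grab("wrist"); W=cloud(d,c)
q=W[(np.hypot(W[...,0]-.551,W[...,1]+.278)<.04)&(W[...,2]>.06)&(W[...,2]<.15)]
for a in (.06,.08,.1,.12,.13):
    k=(q[:,2]>a)&(q[:,2]<a+.015)
    if k.sum(): print(a,k.sum(),q[k].mean(0).round(4),q[k].min(0).round(4),q[k].max(0).round(4))
E
```

```text
t 4.1 p [ 0.5663 -0.2654  0.2313] rv [-0.011  1.567  0.018] F [-0.5  0.4  0.2] op 1.003
0.06 35 [ 0.5475 -0.2792  0.0685] [ 0.5456 -0.2862  0.0606] [ 0.5534 -0.2746  0.0748]
0.08 41 [ 0.547  -0.2801  0.0877] [ 0.5455 -0.2862  0.0807] [ 0.5535 -0.2743  0.0948]
0.1 44 [ 0.5472 -0.2793  0.1077] [ 0.5456 -0.286   0.1008] [ 0.5522 -0.2746  0.1146]
0.12 179 [ 0.5498 -0.28    0.132 ] [ 0.5455 -0.286   0.1202] [ 0.5568 -0.2746  0.135 ]
0.13 183 [ 0.5509 -0.2801  0.1343] [ 0.5456 -0.2855  0.1306] [ 0.5568 -0.2746  0.1364]
```

Emit:
servo_tool([
  [0, -0.0146, -0.0153, 0.1, 0, 0, 100],
  [0, 0, 0, 0, 0, 0, 100],
])

```text
t: 4.4
tool_pos: [0.552, -0.2793, 0.2365]
eef_rot: [-0.004, 1.561, 0.006]
contact_force: [0.4, -0.2, -0.3]
opening: 1.002
```

```bash
cat >> h.py <<'E'
def plan(pos,M):
    "total shift in current tool axes, and total turn (units of 8deg) to reach pos and rotation M"
    s=st(); T=R.from_rotvec(s["eef_rot"]); 
    print("shift",(T.inv().apply(np.array(pos)-s["tool_pos"])*1000).round(1),"mm turn",((T.inv()*R.from_matrix(M)).as_rotvec()/np.radians(8)).round(2))
def down(psi):
    "tool down, tool y at psi deg"
    a=np.radians(psi); x=np.array([0,0,-1.]); y=np.array([np.cos(a),np.sin(a),0]); return np.c_[x,y,np.cross(x,y)]
E
python3 -c "
from h import *
plan([.551,-.280,.091],down(90))"
```

```text
t 4.4 p [ 0.552  -0.2793  0.2365] rv [-0.004  1.561  0.006] F [ 0.4 -0.2 -0.3] op 1.002
shift [145.5  -0.8  -2.4] mm turn [ 0.05  0.07 -0.01]
```

Emit:
servo_tool([
  [0.036, 0, -0.001, 0, 0.07, 0, 100],
  [0.036, 0, 0, 0, 0, 0, 100],
  [0.036, 0, 0, 0, 0, 0, 100],
  [0.03, 0, 0, 0, 0, 0, 100],
  [0, 0, 0, 0, 0, 0, 100],
])

```text
t: 5.03
tool_pos: [0.5531, -0.2795, 0.1031]
eef_rot: [-0.008, 1.561, 0.002]
contact_force: [0.1, 0.2, 0.4]
opening: 1.003
```

```bash
python3 -c "
from h import *
plan([.551,-.280,.091],down(90))"
```

```text
t 5.025 p [ 0.5531 -0.2795  0.1031] rv [-0.008  1.561  0.002] F [0.1 0.2 0.4] op 1.003
shift [12.  -0.5 -2.2] mm turn [0.05 0.07 0.03]
```

Emit:
servo_tool([
  [0.01, 0, -0.002, 0, 0.07, 0, 60],
  [0, 0, 0, 0, 0, 0, 30],
  [0, 0, 0, 0, 0, 0, 5],
  [0, 0, 0, 0, 0, 0, 5],
  [0, 0, 0, 0, 0, 0, 5],
  [0, 0, 0, 0, 0, 0, 5],
  [0, 0, 0, 0, 0, 0, 5],
], newtons=50)

```text
t: 5.9
tool_pos: [0.5528, -0.2804, 0.0983]
eef_rot: [-0.011, 1.566, -0.001]
contact_force: [0.2, -0.3, -0.6]
opening: 0.121
```

Emit:
servo_tool([
  [-0.015, 0, 0, 0, 0, 0, 5],
  [-0.02, 0, 0, 0, 0, 0, 5],
  [-0.03, 0, 0, 0, 0, 0, 5],
  [-0.04, 0, 0, 0, 0, 0, 5],
  [-0.04, 0, 0, 0, 0, 0, 5],
  [-0.02, 0, 0, 0, 0, 0, 5],
  [0, 0, 0, 0, 0, 0, 5],
])

```text
t: 6.78
tool_pos: [0.5517, -0.2789, 0.2761]
eef_rot: [-0.013, 1.562, -0.002]
contact_force: [0.1, 0.3, -0.7]
opening: 0.125
```

```bash
python3 -c "
from h import *
plan([.4717,.278,.23],down(90))"
```

```text
t 6.775 p [ 0.5517 -0.2789  0.2761] rv [-0.013  1.562 -0.002] F [ 0.1  0.3 -0.7] op 0.125
shift [ 40.  557.8 -76.8] mm turn [0.05 0.07 0.07]
```

Emit:
servo_tool([
  [0, 0.03, -0.004, 0, 0, 0, 5],
  [0, 0.05, -0.007, 0, 0, 0, 5],
  [0, 0.055, -0.007, 0, 0, 0, 5],
  [0, 0.055, -0.008, 0, 0, 0, 5],
  [0, 0.055, -0.008, 0, 0, 0, 5],
  [0, 0.055, -0.008, 0, 0, 0, 5],
  [0, 0.055, -0.008, 0, 0, 0, 5],
  [0, 0.055, -0.008, 0, 0, 0, 5],
  [0, 0.055, -0.008, 0, 0, 0, 5],
  [0, 0.05, -0.006, 0, 0, 0, 5],
  [0, 0.035, -0.004, 0, 0, 0, 5],
  [0, 0, 0, 0, 0, 0, 5],
])

```text
t: 8.28
tool_pos: [0.4646, 0.2869, 0.2501]
eef_rot: [-0.012, 1.585, -0.005]
contact_force: [0.8, 0.1, -1.1]
opening: 0.127
```

```bash
python3 -c "
from h import *
plan([.4717,.278,.15],down(90))"
```

```text
t 8.275 p [0.4646 0.2869 0.2501] rv [-0.012  1.585 -0.005] F [ 0.8  0.1 -1.1] op 0.127
shift [100.1  -7.9   8.5] mm turn [ 0.03 -0.1   0.08]
```

Emit:
servo_tool([
  [0.02, -0.008, 0.007, 0.03, -0.1, 0.08, 5],
  [0.03, 0, 0, 0, 0, 0, 5],
  [0.03, 0, 0, 0, 0, 0, 5],
  [0.01, 0, 0, 0, 0, 0, 5],
  [0, 0, 0, 0, 0, 0, 5],
])

```text
t: 8.9
tool_pos: [0.4705, 0.2756, 0.153]
eef_rot: [-0.002, 1.575, -0.002]
contact_force: [-0.1, -0.1, -0.1]
opening: 0.128
```

```bash
python3 - <<'E'
from h import *
plan([.4717,.278,.14],down(90))
p,d,c=grab("wrist"); W=cloud(d,c); np.savez("w3.npz",p=p,W=W)
K=np.array(c["intrinsics"]);M=R.from_rotvec(c["rotation"]).as_matrix()
def px(X): q=M.T@(np.array(X)-c["origin"]); return np.round([K[0,2]-K[0,0]*q[0]/q[2],K[1,2]+K[1,1]*q[1]/q[2]],1)
s=manip.read_state(); t=s["tool_pos"]; print("hole px",px([.4717,.278,.05]),"tip px",px(t-[0,0,.083]))
u,v=px([.4717,.278,.05]).astype(int)
y0,x0=max(0,v-70),u-90; save("pics/w3.png",p[y0:y0+140,x0:x0+180],4); print("crop",x0,y0)
q=W[(np.hypot(W[...,0]-t[0],W[...,1]-t[1])<.02)&(W[...,2]>.065)&(W[...,2]<t[2]-.002)]
for a in np.arange(.06,t[2],.015):
    k=(q[:,2]>a)&(q[:,2]<a+.015)
    if k.sum(): print(a.round(3),k.sum(),q[k].mean(0).round(4),q[k].min(0).round(4),q[k].max(0).round(4))
E
```

```text
t 8.9 p [0.4705 0.2756 0.153 ] rv [-0.002  1.575 -0.002] F [-0.1 -0.1 -0.1] op 0.128
shift [12.9  2.5  1.3] mm turn [-0.   -0.03  0.02]
hole px [331.3 200.8] tip px [328.5 207.3]
crop 241 130
0.06 4 [0.4635 0.2752 0.0745] [0.4629 0.271  0.0742] [0.4644 0.2782 0.0749]
0.075 101 [0.4639 0.2755 0.0829] [0.4622 0.2695 0.0753] [0.4672 0.281  0.0897]
0.09 127 [0.4641 0.2752 0.0975] [0.4622 0.2693 0.0902] [0.4687 0.2814 0.105 ]
0.105 163 [0.4643 0.275  0.1124] [0.4623 0.2691 0.1051] [0.4699 0.281  0.1199]
0.12 208 [0.4645 0.275  0.1276] [0.4625 0.269  0.1202] [0.4708 0.2811 0.1349]
0.135 253 [0.4643 0.2752 0.1427] [0.4627 0.269  0.1351] [0.4677 0.2808 0.15  ]
0.15 19 [0.4642 0.2751 0.1507] [0.4633 0.2699 0.1501] [0.4668 0.2804 0.1515]
```

View pics/w3.png

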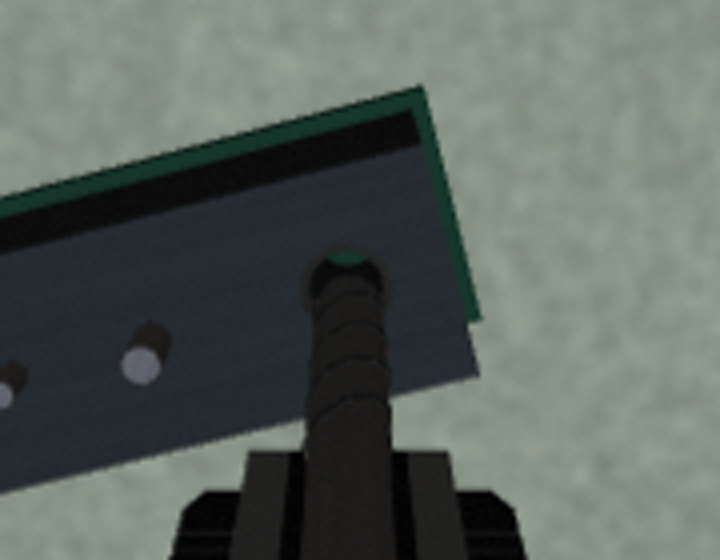

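Emit:
servo_tool([
  [0.005, 0, 0.0025, 0, 0, 0, 5],
  [0.012, 0, 0, 0, 0, 0, 5],
  [0.01, 0, 0, 0, 0, 0, 5],
  [0, 0, 0, 0, 0, 0, 5],
])

```text
t: 9.45
tool_pos: [0.4739, 0.2759, 0.1265]
eef_rot: [-0.001, 1.573, -0.001]
contact_force: [-0.5, -0.2, -0.9]
opening: 0.122
```

```bash
python3 - <<'E'
from h import *
plan([.473,.2756,.088],down(90))
p,d,c=grab("wrist"); u,v=328,205; y0,x0=v-50,u-70; save("pics/w4.png",p[y0:y0+100,x0:x0+140],5)
W=cloud(d,c);t=manip.read_state()["tool_pos"]
q=W[(np.hypot(W[...,0]-t[0],W[...,1]-t[1])<.02)&(W[...,2]>.055)&(W[...,2]<t[2]-.002)]
print(q.min(0),q.max(0))
E
```

```text
t 9.45 p [0.4739 0.2759 0.1265] rv [-1.000e-03  1.573e+00 -1.000e-03] F [-0.5 -0.2 -0.9] op 0.122
shift [38.5 -0.3 -0.8] mm turn [-0.   -0.01  0.01]
[0.46561944 0.26935555 0.05511754] [0.47414417 0.28178842 0.12496956]
```

View pics/w4.png

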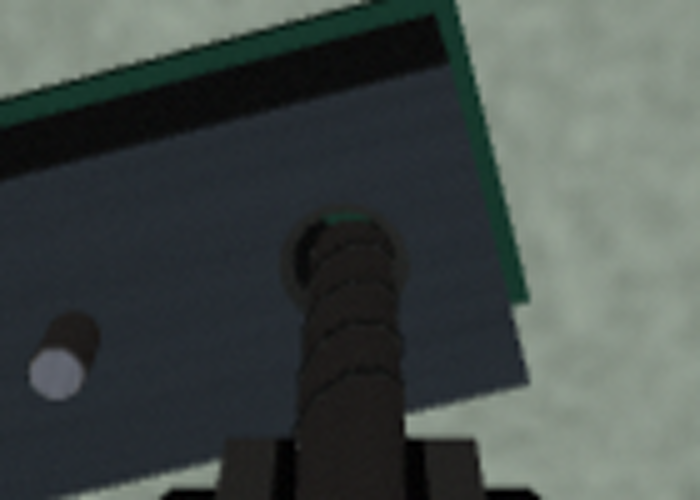

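Emit:
servo_tool([
  [0.003, -0.001, -0.0005, 0, 0, 0, 5],
  [0.01, 0, 0, 0, 0, 0, 5],
  [0.008, 0, 0, 0, 0, 0, 5],
  [0, 0, 0, 0, 0, 0, 5],
])

```text
t: 10.0
tool_pos: [0.4735, 0.2749, 0.1048]
eef_rot: [-0.0, 1.572, -0.001]
contact_force: [-0.1, -0.1, -0.1]
opening: 0.122
```

Emit:
servo_tool([
  [0.006, 0, 0, 0, 0, 0, 5],
  [0.006, 0, 0, 0, 0, 0, 5],
  [0, 0, 0, 0, 0, 0, 5],
])

```text
t: 10.38
tool_pos: [0.4736, 0.275, 0.092]
eef_rot: [-0.0, 1.572, -0.001]
contact_force: [-0.3, -0.0, -1.2]
opening: 0.125
```

Emit:
servo_tool([
  [0.003, 0, 0, 0, 0, 0, 5],
  [0.003, 0, 0, 0, 0, 0, 5],
  [0, 0, 0, 0, 0, 0, 5],
])

```text
t: 10.75
tool_pos: [0.4745, 0.2754, 0.0879]
eef_rot: [0.001, 1.569, 0.0]
contact_force: [-1.5, -0.8, 1.1]
opening: 0.121
```

Emit:
servo_tool([
  [0.003, 0, -0.0005, 0, 0, 0, 5],
  [0, 0, 0, 0, 0, 0, 5],
])

```text
t: 11.0
tool_pos: [0.4754, 0.2759, 0.088]
eef_rot: [0.002, 1.565, 0.001]
contact_force: [-1.2, -0.9, -0.8]
opening: 0.126
```

Emit:
servo_tool([
  [0, 0, 0, 0, 0, 0, 25],
  [0, 0, 0, 0, 0, 0, 60],
  [0, 0, 0, 0, 0, 0, 80],
  [0, 0, 0, 0, 0, 0, 80],
  [-0.03, 0, 0, 0, 0, 0, 80],
  [-0.05, 0, 0, 0, 0, 0, 80],
  [-0.05, 0, 0, 0, 0, 0, 80],
  [-0.03, 0, -0.02, 0, 0, 0, 80],
  [-0.02, 0, -0.03, 0, 0, 0, 80],
  [0, 0, 0, 0, 0, 0, 80],
])

```text
t: 12.25
tool_pos: [0.4227, 0.2753, 0.272]
eef_rot: [0.002, 1.567, 0.001]
contact_force: [0.5, -0.5, -0.5]
opening: 0.798
```

```bash
python3 - <<'E'
from h import *
st()
for n in ["wrist","top"]:
    p,d,c=grab(n); W=cloud(d,c)
    q=W[(np.hypot(W[...,0]-.4715,W[...,1]-.277)<.03)&(W[...,2]>.07)&(W[...,2]<.2)]
    print(n,len(q),q.mean(0).round(4),"z",np.percentile(q[:,2],[50,80,90,95,99]).round(4)); k=q[:,2]>.118; print(q[k].mean(0))
# open pose: finger hooks under bar
b=np.array([.4648,-.0133])
E
```

```text
t 12.25 p [0.4227 0.2753 0.272 ] rv [2.000e-03 1.567e+00 1.000e-03] F [ 0.5 -0.5 -0.5] op 0.798
wrist 277 [0.4671 0.2704 0.108 ] z [0.1141 0.1241 0.1248 0.1252 0.1261]
[0.46829992 0.26927066 0.12361273]
top 27 [0.4692 0.2693 0.1091] z [0.1202 0.1253 0.1271 0.1276 0.1289]
[0.46947937 0.26990843 0.12439505]
```

Emit:
servo_tool([
  [0, 0, 0, 1, 0, 0, 80],
  [0, 0, 0, 1, 0, 0, 80],
  [0, 0, 0, 1, 0, 0, 80],
  [0, 0, 0, 1, 0, 0, 80],
  [0, 0, 0, 1, 0, 0, 80],
  [0, 0, 0, 1, 0, 0, 80],
  [0, 0, 0, 1, 0, 0, 80],
  [0, 0, 0, 1, 0, 0, 80],
  [0, 0, 0, 1, 0, 0, 80],
  [0, 0, 0, 1, 0, 0, 80],
  [0, 0, 0, 1, 0, 0, 80],
  [0, 0, 0, 1, 0, 0, 50],
])

```text
t: 13.85
tool_pos: [0.4294, 0.2725, 0.2507]
eef_rot: [1.309, 1.129, -1.352]
contact_force: [0.2, 0.0, 0.1]
opening: 0.603
```

```bash
python3 -c "
from h import *
plan([.4648,-.0133,.19],down(-13.4))"
```

```text
t 13.85 p [0.4294 0.2725 0.2507] rv [ 1.309  1.129 -1.352] F [0.2 0.  0.1] op 0.603
shift [ 64.   83.1 275. ] mm turn [0.49 0.13 0.12]
```

Emit:
servo_tool([
  [0, 0.013, 0.046, 0.5, 0.13, 0.12, 50],
  [0.005, 0.013, 0.046, 0, 0, 0, 50],
  [0.01, 0.013, 0.046, 0, 0, 0, 50],
  [0.01, 0.013, 0.046, 0, 0, 0, 50],
  [0.01, 0.013, 0.046, 0, 0, 0, 50],
  [0.01, 0.013, 0.046, 0, 0, 0, 50],
  [0, 0, 0, 0, 0, 0, 50],
])

```text
t: 14.72
tool_pos: [0.4444, -0.0244, 0.1949]
eef_rot: [1.376, 1.093, -1.397]
contact_force: [0.5, 0.3, 0.3]
opening: 0.5
```

```bash
python3 - <<'E'
from h import *
plan([.4648,-.0133,.080],down(-13.4))
p,d,c=grab("wrist"); W=cloud(d,c)
X=np.array([np.cos(np.radians(-13.4)),np.sin(np.radians(-13.4))]);Y=np.array([-X[1],X[0]])
b=np.array([.4648,-.0133]); q=W[np.isfinite(W[...,0])]; u=(q[:,:2]-b)@X; v=(q[:,:2]-b)@Y
k=(abs(u)<.015)&(abs(v)<.04)&(q[:,2]>.07)&(q[:,2]<.125)
print(k.sum(),np.percentile(u[k],[1,50,99]).round(4),np.percentile(q[k][:,2],[1,50,99]).round(4),(v[k].min(),v[k].max()))
E
```

```text
t 14.725 p [ 0.4444 -0.0244  0.1949] rv [ 1.376  1.093 -1.397] F [0.5 0.3 0.3] op 0.5
shift [114.6  18.7 -16.2] mm turn [-0.05  0.04  0.09]
1334 [-0.0054 -0.0007  0.0044] [0.0988 0.1026 0.1044] (np.float64(-0.03998225716047317), np.float64(0.03995231542983547))
```

Emit:
servo_tool([
  [0, 0.0185, -0.016, -0.05, 0.04, 0.09, 40],
  [0, 0, 0, 0, 0, 0, 40],
])

```text
t: 15.02
tool_pos: [0.467, -0.011, 0.1939]
eef_rot: [1.379, 1.092, -1.379]
contact_force: [-0.7, 0.1, -0.3]
opening: 0.401
```

```bash
python3 -c "
from h import *
plan([.4645,-.0133,.080],down(-13.4))"
```

```text
t 15.025 p [ 0.467  -0.011   0.1939] rv [ 1.379  1.092 -1.379] F [-0.7  0.1 -0.3] op 0.401
shift [113.9  -1.7   3. ] mm turn [ 0.01 -0.01  0.01]
```

Emit:
servo_tool([
  [0.035, -0.0015, 0.003, 0, 0, 0, 40],
  [0.035, 0, 0, 0, 0, 0, 40],
  [0.03, 0, 0, 0, 0, 0, 40],
  [0.012, 0, 0, 0, 0, 0, 40],
  [0, 0, 0, 0, 0, 0, 40],
])

```text
t: 15.65
tool_pos: [0.4639, -0.0109, 0.079]
eef_rot: [1.375, 1.095, -1.377]
contact_force: [0.2, 0.5, -0.3]
opening: 0.404
```

```bash
python3 -c "
from h import *
plan([.4645,-.0133,.080],down(-13.4))"
```

```text
t 15.65 p [ 0.4639 -0.0109  0.079 ] rv [ 1.375  1.095 -1.377] F [ 0.2  0.5 -0.3] op 0.404
shift [-1.   1.1  2.2] mm turn [ 0.04 -0.01  0.02]
```

Grip the bar.

Emit:
servo_tool([
  [0, 0.0005, 0, 0, 0, 0, 20],
  [0, 0, 0, 0, 0, 0, 2],
  [0, 0, 0, 0, 0, 0, 2],
  [0, 0, 0, 0, 0, 0, 2],
  [0, 0, 0, 0, 0, 0, 2],
], newtons=40)

```text
t: 16.27
tool_pos: [0.4643, -0.0108, 0.082]
eef_rot: [1.375, 1.096, -1.377]
contact_force: [-2.9, 0.5, -1.4]
opening: 0.102
```

Emit:
servo_tool([
  [-0.0246, 0.0042, 0, 0, 0, 0, 2],
  [-0.0238, 0.0074, 0, 0, 0, 0, 2],
  [-0.0227, 0.0104, 0, 0, 0, 0, 2],
  [-0.0211, 0.0133, 0, 0, 0, 0, 2],
])

```text
t: 16.77
tool_pos: [0.4986, -0.019, 0.1754]
eef_rot: [1.374, 1.098, -1.379]
contact_force: [4.3, -0.8, -7.1]
opening: 0.099
```

```bash
cat >> h.py <<'E'
def arc():
    s=manip.read_state(); T=R.from_rotvec(s["eef_rot"]); g=s["tool_pos"]-T.as_matrix()[:,0]*.019
    X=np.array([np.cos(np.radians(-13.4)),np.sin(np.radians(-13.4))]); H=np.array([.6508,-.0577])
    u=(H-g[:2])@X; h=g[2]-.078; lat=(g[:2]-H)@[-X[1],X[0]]; print("theta",np.arctan2(h,u)-.0156,"r",np.hypot(u,h),"lat",lat)
    plan(s["tool_pos"],down(-13.4))
E
python3 -c "
from h import *
arc()"
```

```text
theta 0.6225046881580184 r 0.19537738783278502 lat 0.0023227164316565944
t 16.775 p [ 0.4986 -0.019   0.1754] rv [ 1.374  1.098 -1.379] F [ 4.3 -0.8 -7.1] op 0.099
shift [0. 0. 0.] mm turn [ 0.04 -0.    0.04]
```

Emit:
servo_tool([
  [-0.019, 0.017, 0, 0.04, 0, 0.04, 2],
  [-0.017, 0.019, 0, 0, 0, 0, 2],
  [-0.0145, 0.021, 0, 0, 0, 0, 2],
  [-0.0115, 0.0225, 0, 0, 0, 0, 2],
])

```text
t: 17.27
tool_pos: [0.5772, -0.0379, 0.242]
eef_rot: [1.379, 1.09, -1.38]
contact_force: [-1.2, 0.4, -4.7]
opening: 0.098
```

```bash
python3 -c "
from h import *
arc()"
```

```text
theta 1.1607726567464434 r 0.1982632651442076 lat 0.0021706539476465197
t 17.275 p [ 0.5772 -0.0379  0.242 ] rv [ 1.379  1.09  -1.38 ] F [-1.2  0.4 -4.7] op 0.098
shift [0. 0. 0.] mm turn [ 0.   -0.    0.01]
```

Emit:
servo_tool([
  [-0.002, 0.025, 0, 0, 0, 0, 2],
  [-0.005, 0.022, 0, 0, 0, 0, 2],
  [-0.002, 0.023, 0, 0, 0, 0, 2],
  [0.001, 0.021, 0, 0, 0, 0, 2],
  [0, 0, 0, 0, 0, 0, 2],
])

```text
t: 17.9
tool_pos: [0.6701, -0.0602, 0.256]
eef_rot: [1.382, 1.086, -1.376]
contact_force: [1.1, 0.6, -4.1]
opening: 0.1
```

```bash
python3 - <<'E'
from h import *
arc()
p,d,c=grab("side"); W=cloud(d,c); save("pics/s5.png",p[110:260,240:460],3)
E
```

```text
theta 1.6527670678821975 r 0.19789825919256596 lat 0.002052850527882459
t 17.9 p [ 0.6701 -0.0602  0.256 ] rv [ 1.382  1.086 -1.376] F [ 1.1  0.6 -4.1] op 0.1
shift [0. 0. 0.] mm turn [-0.   -0.01 -0.03]
```

View pics/s5.png

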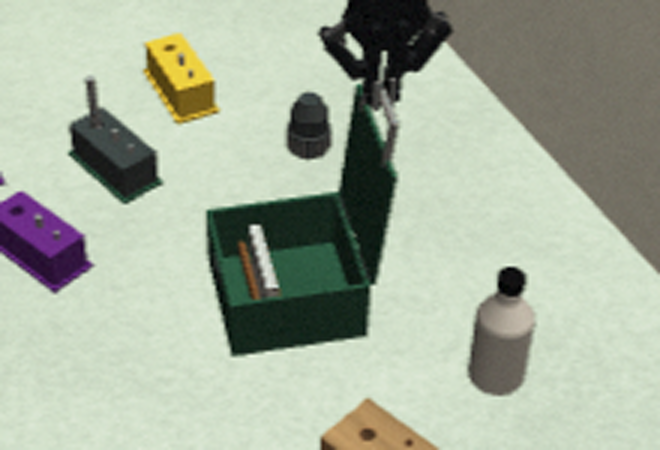

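Emit:
servo_tool([
  [0, 0, 0, 0, 0, 0, 30],
  [0, 0, 0, 0, 0, 0, 30],
  [0, 0, 0, 0, 0, 0, 30],
  [-0.03, 0, 0, 0, 0, 0, 30],
  [-0.03, 0, 0, 0, 0, 0, 30],
  [0, -0.05, 0, 0, 0, 0, 42],
  [0, -0.05, 0, 0, 0, 0, 42],
  [0.02, -0.02, 0, 0, 0, 0, 42],
  [0.03, 0, 0, 0, 0, 0, 42],
  [0, 0, 0, 0, 0, 0, 42],
])

```text
t: 19.2
tool_pos: [0.5469, -0.0307, 0.2695]
eef_rot: [1.384, 1.082, -1.371]
contact_force: [0.0, 0.3, 0.6]
opening: 0.418
```

```bash
python3 - <<'E'
from h import *
p,d,c=grab("wrist"); W=cloud(d,c); np.savez("w6.npz",p=p,W=W); save("pics/w6.png",p)
X=np.array([np.cos(np.radians(-13.4)),np.sin(np.radians(-13.4))]);Y=np.array([-X[1],X[0]])
b=np.array([.5535,-.0345]); q=W[np.isfinite(W[...,0])]; u=(q[:,:2]-b)@X; v=(q[:,:2]-b)@Y
k=(abs(u)<.025)&(abs(v)<.068)&(q[:,2]>.060)&(q[:,2]<.076)
if k.sum(): print(k.sum(),np.percentile(q[k][:,2],[5,50,95]).round(4),"u",np.percentile(u[k],[1,50,99]).round(4),"v",np.percentile(v[k],[1,99]).round(4),cv2.minAreaRect((q[k][:,:2]*1000).astype(np.float32)))
plan([.5535,-.0345,.12],down(-13.4))
# flap
k=(u>.07)&(u<.2)&(q[:,2]>.12)&(q[:,2]<.25)&(abs(v)<.08); 
if k.sum()>20: f=np.polyfit(q[k][:,2],u[k],1); print("flap angle",np.pi/2+np.arctan(f[0]),k.sum())
E
```

```text
971 [0.0684 0.0696 0.0709] u [-0.0061 -0.0006  0.0052] v [-0.049   0.0491] ((553.0872192382812, -34.638912200927734), (99.55670166015625, 11.430994987487793), 76.58235168457031)
t 19.25 p [ 0.5474 -0.0307  0.2713] rv [ 1.385  1.081 -1.369] F [0.6 0.3 0.7] op 0.424
shift [151.4   4.9   2.5] mm turn [ 0.   -0.01 -0.09]
flap angle 1.6648443148907661 17567
```

View pics/w6.png

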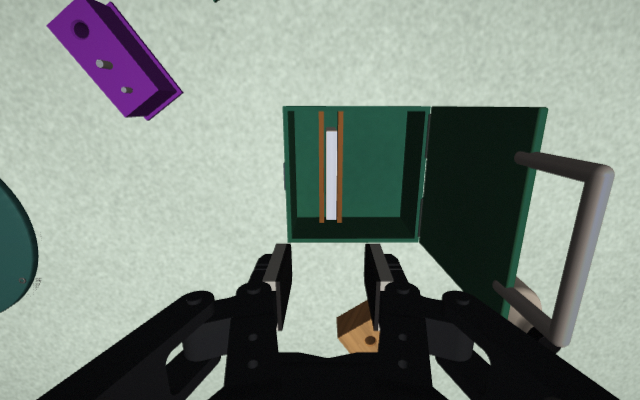

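Emit:
servo_tool([
  [0.02, 0.005, 0.0025, 0, 0, -0.09, 32],
  [0.045, 0, 0, 0, 0, 0, 32],
  [0.045, 0, 0, 0, 0, 0, 32],
  [0.04, 0, 0, 0, 0, 0, 32],
  [0, 0, 0, 0, 0, 0, 32],
])

```text
t: 19.88
tool_pos: [0.5549, -0.0355, 0.1181]
eef_rot: [1.381, 1.09, -1.378]
contact_force: [-0.3, -0.0, 1.4]
opening: 0.317
```

```bash
python3 -c "
from h import *
plan([.5531,-.0346,.042],down(-13.4))"
```

```text
t 19.875 p [ 0.5549 -0.0355  0.1181] rv [ 1.381  1.09  -1.378] F [-0.3 -0.   1.4] op 0.317
shift [76.1 -2.  -0.3] mm turn [-0.   -0.01 -0.  ]
```

Emit:
servo_tool([
  [0.025, -0.002, 0, 0, 0, 0, 32],
  [0.025, 0, 0, 0, 0, 0, 32],
  [0.02, 0, 0, 0, 0, 0, 32],
  [0.005, 0, 0, 0, 0, 0, 32],
  [0, 0, 0, 0, 0, 0, 32],
])

```text
t: 20.5
tool_pos: [0.5579, -0.0359, 0.0486]
eef_rot: [1.385, 1.085, -1.373]
contact_force: [0.1, 0.2, -0.1]
opening: 0.321
```

```bash
python3 -c "
from h import *
plan([.5531,-.0346,.042],down(-13.4))"
```

```text
t 20.5 p [ 0.5579 -0.0359  0.0486] rv [ 1.385  1.085 -1.373] F [ 0.1  0.2 -0.1] op 0.321
shift [ 6.5 -5.  -0.2] mm turn [-0.   -0.02 -0.06]
```

Emit:
servo_tool([
  [0.005, -0.0048, 0, 0, 0, -0.06, 32],
  [0, 0, 0, 0, 0, 0, 32],
  [0, 0, 0, 0, 0, 0, 2],
  [0, 0, 0, 0, 0, 0, 2],
  [0, 0, 0, 0, 0, 0, 2],
  [0, 0, 0, 0, 0, 0, 2],
  [0, 0, 0, 0, 0, 0, 2],
], newtons=60)

```text
t: 21.38
tool_pos: [0.5538, -0.0348, 0.0453]
eef_rot: [1.383, 1.09, -1.377]
contact_force: [0.1, 0.7, -1.5]
opening: 0.123
```

Emit:
servo_tool([
  [-0.012, 0, 0, 0, 0, 0, 2],
  [-0.02, 0, 0, 0, 0, 0, 2],
  [-0.025, 0, 0, 0, 0, 0, 2],
  [-0.03, 0, 0, 0, 0, 0, 2],
  [-0.035, 0, 0, 0, 0, 0, 2],
  [-0.035, 0, 0, 0, 0, 0, 2],
  [-0.03, 0, 0, 0, 0, 0, 2],
  [-0.025, 0, 0, 0, 0, 0, 2],
  [-0.012, 0, 0, 0, 0, 0, 2],
  [0, 0, 0, 0, 0, 0, 2],
  [0, 0, 0, 0, 0, 0, 2],
])

```text
t: 22.75
tool_pos: [0.5516, -0.0353, 0.2878]
eef_rot: [1.386, 1.086, -1.372]
contact_force: [0.2, 0.0, -3.1]
opening: 0.133
```

```bash
python3 - <<'E'
from h import *
s=st(); plan(s["tool_pos"],down(-13.4))
p,d,c=grab("side"); W=cloud(d,c); save("pics/s7.png",p[90:330,230:470],2.5)
t=s["tool_pos"]; X=np.array([np.cos(np.radians(-13.4)),np.sin(np.radians(-13.4))]);Y=np.array([-X[1],X[0]])
q=W[np.isfinite(W[...,0])]; u=(q[:,:2]-t[:2])@X; v=(q[:,:2]-t[:2])@Y
k=(abs(u)<.02)&(abs(v)<.065)&(q[:,2]>.10)&(q[:,2]<t[2]+.03); print("jaw z",k.sum(),np.percentile(q[k][:,2],[1,5,50,99]).round(4))
q2=W[(np.hypot(W[...,0]-.4715,W[...,1]-.277)<.03)&(W[...,2]>.07)&(W[...,2]<.2)]; print("drill top",np.percentile(q2[:,2],[90,99]))
E
```

```text
t 22.75 p [ 0.5516 -0.0353  0.2878] rv [ 1.386  1.086 -1.372] F [ 0.2  0.  -3.1] op 0.133
t 22.75 p [ 0.5516 -0.0353  0.2878] rv [ 1.386  1.086 -1.372] F [ 0.2  0.  -3.1] op 0.133
shift [0. 0. 0.] mm turn [-0.   -0.03 -0.05]
jaw z 256 [0.2479 0.2531 0.2998 0.3166]
drill top [0.12249885 0.12604582]
```

View pics/s7.png

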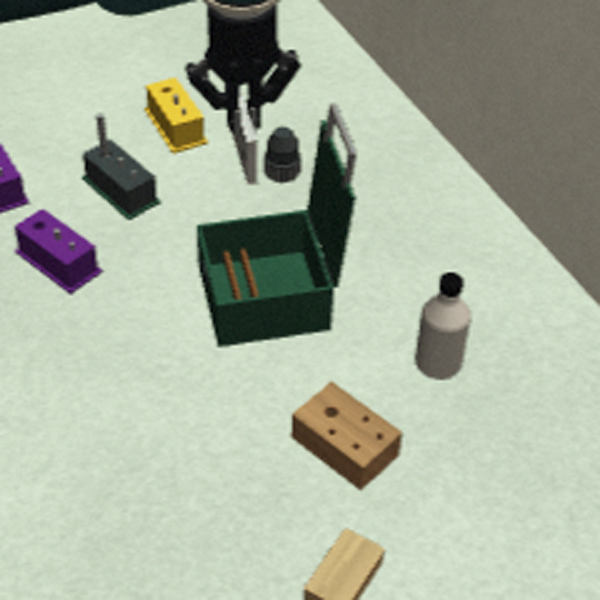

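Emit:
servo_tool([
  [0, 0, 0, 0, 0, 0, 2],
  [0, 0, 0, 0, 0, 0, 2],
  [0, 0, 0, 0, 0, 0, 2],
])

```text
t: 23.18
tool_pos: [0.5512, -0.0353, 0.2858]
eef_rot: [1.384, 1.088, -1.375]
contact_force: [0.2, 0.4, -2.5]
opening: 0.129
```

```bash
python3 -c "
from h import *
s=st(); print(np.abs(s['dq']).max()); print(manip.close_job())"
```

```text
t 23.175 p [ 0.5512 -0.0353  0.2858] rv [ 1.384  1.088 -1.375] F [ 0.2  0.4 -2.5] op 0.129
0.00341865796466116
the job is handed in; nothing more can be done
None
```

The changeover is done and handed in at 23 s; the hand-in itself reports no verdict.

- **Drill:** It stands released in the dark stand's open hole. Its shank end measured about 125 mm above the bench, which is the value for fully home. It leans slightly within the hole's play, its top about 6 mm off the hole axis.
- **Flap:** It stands open at about 1.66 rad, measured after I let go of the bar.
- **Vice jaw:** It is held still in the gripper (top joint speed 0.003 rad/s), upright to within about 0.5° going by the tool's attitude. Its lower edge is at about 0.248 m, roughly 17 cm above the rim. In the last picture it touches nothing else.
- **Bystanders:** I did not re-measure the oil bottle, chuck and offcut. They look undisturbed in the last picture, and the arm never went near them.

One disagreement between checks: the top and wrist cameras differed by about 3 mm along y for the stand. I used the wrist camera's value and corrected it twice by eye at the hole. The largest wrist force I saw in the readings after each move was about 8 N.

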